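# Hang the parts basket on the drain stand by its bail

## Robot

A 6-joint arm with a two-finger parallel gripper is mounted at the origin on the work surface. World frame = base frame: x ahead of the robot, y to its left, z up, the work surface at z = 0. Lengths are in m, angles in rad, forces in N, time in s.
With the tool pointing down it reaches from about 0.35 to 0.775 m from the base axis. Payload 7.3 kg.
Tool frame: the origin (TCP) lies at the very end of the fingers, on their centre line; the grasp point (between the pads) lies grip_point_offset behind it (grip_point_offset is the distance from the TCP to the grasp point, in m); z points along the fingers, y is the direction in which the jaws open and shut (so a half turn about z gives the same grasp; the last joint's range is limited). The gripper opens to 92 mm and grips with 3 to 60 N. Pads are 19 mm wide; open, the fingers measure 130 mm over their backs; the gripper's body (75 mm by 190 mm) begins 47 mm behind the grasp point.
Start: joints at [1.072, 0.342, 1.524, -0, 1.275, -0.146], TCP at [0.181, 0.493, 0.227] pointing down, gripper open.
Joint ranges: [-2.53, 2.53], [-0.77, 2.02], [0.04, 2.7], [-1, 4.14], [0.28, 2.66], [-3.11, 3.11]. Speed limits (rad/s): [2.57, 2.57, 3.14, 3.14, 3.14, 3.14].

## Interface

Orientations are given as [roll, pitch, yaw] about the fixed x, y, z axes, in that order (R = Rz(yaw) Ry(pitch) Rx(roll)).
In Python, from cell import * gives the robot as it stands.
- The arm moves only by the shell command python3 -m inch 'ROWS' [OPENING] [FORCE]. ROWS is JSON, a list that holds one entry, the list of rows, each a list of 4 numbers: the shift along the tool's x, y, z in mm, then the turn about the tool's z in rad. In form: [[[x, y, z, roll], ...]]. A call has 1 to 10 rows; each row shifts and turns the commanded pose from where the row before left it, along the tool's axes as they then stand; what a row does not reach is not made up. A row lasts 1/8 s, in which the tool goes at most 62.5 mm and 10.7 degrees, less where a joint would pass 70% of its speed; a pose out of reach is approached as far as the arm can. A call with a gripper value outside its range is refused whole. OPENING is the closure, from -1 (fully open) to 1 (shut), set as the call begins (- or left out, the last holds). The fingers move at their own pace and stop on an object; FORCE is the grip in N (left out, the last holds). Time passes only in rows, so rows that do not move let the fingers close. It gives the time, the measured TCP pose, the force and the opening at its end, in the units of the state.
- observe(): the state, without advancing time (a new reading comes with each control period).
- read_camera(name): name is "side" or "top"; returns a dict with "img" (480x640x3 uint8, blue, green, red), "fx", "fy", "cx", "cy" (pixels), "k1" (the pictures are not rectified: a ray, as slopes to the right and down, at radius r is drawn at 1 + k1 r^2 times it, then the intrinsics apply), "eye" and "rotation" of the camera in the world. Camera axes: x right, y down, z forward; pixel columns grow to the right and rows downward; lengths in m; the calibration is good to about 2 mm. A picture is of the moment at which its call begins. There is no depth.
- hand_in(): hands the job in, once; it reports no verdict.
Trained networks look in the newest picture that a camera, given by its name, has taken for a name from the list of things; names that differ only in an ending like _2 or _b are one class to them, and where a whole thing is asked for, a point or a joint stands for the part that bears it (a point fixed in the world has none). Each returns a list of dicts, best first, with "conf" (0 to 1); they miss things now and then, are a little off and sometimes report something else, mostly with a low value. They report only what shows in the picture. A call takes as long as a camera call. They do not tell look-alikes from the thing itself.
- boxes_of(camera, label): "at" ([row, column] in pixels, amid what is visible of it).
- place_of(camera, label): "at" ([row, column] in pixels: a listed point, or the origin of a listed thing).
The state is a dict: "time": time; "qpos": joint angles; "qvel": joint speeds; "joint_efforts": joint torques, N m; "tool_pos": TCP position; "tool_rot": TCP orientation; "contact_force": force on the tool from outside, world axes, zero at the start; "torque": the same for the moment, N m; "opening": finger opening in m.
Only numpy, scipy, OpenCV 4.12 (cv2) and the standard library are available. Lean on these libraries where they do the work, as an engineer would, in place of code of your own. Each camera call takes 0.05 s, during which the arm holds its last target. There are 200 camera calls.

## Task

The little steel parts basket is rinsed and must drip off: swing its folded-down wire bail upright while the basket stays standing on the bench, then lift the basket by the bail, carry it to the drain stand and press the crook of the bail down through the hook's spring latch, so that the latch springs shut above the wire. Feel your way, set the wire down on the bottom of the hook so that the hook carries the weight, and only then let go. Be gentle: do not tip the basket or force the hook, and leave everything else on the bench where it is.

Things in the scene. Friction and masses are not known exactly. Their poses are not given: they have to be found in the camera images.
- basket: Loose round perforated stainless basket, 72 mm diameter, 55 mm tall, 0.4 to 0.6 kg with the brass blanks fixed in it. Origin: centre of its underside, z up. The bail's pivot line runs along its y axis, 50 mm above the underside; the bail is folded down towards its +x side.
- bail (a joint): Angle of the orange-coated 4 mm wire bail about its pivots, rad: 0 = folded down as far as it goes (its bar lies out on the basket's +x side, about 28 mm above the bench), 1.8 = upright; the bail leans 1.8 minus this value from the basket's vertical. It starts between 0 and 0.2. The pivots are stiff (0.04 N m): the bail stays where it is left.
- bail_crook (a point): Middle of the bail's crook, centre of the wire, 104 mm from the pivots. The bail is a flat-topped frame: legs at y = +-42 mm, straight cross bar 95 mm from the pivots; between y = +-12 mm the bar is bent into the crook, a hump 9 mm farther out with a flat 10 mm top. The hook must enter this hump. Site z axis: along the legs, up when upright; y axis: along the bar.
- bar_a (a point): Centre of the wire in the middle of the straight part of the cross bar on the basket's +y side, 26 mm from the bail's middle: a place to grip that leaves the crook free for the hook. The straight part runs from 12 to 40 mm from the middle. Same axes as bail_crook.
- bar_b (a point): The same on the basket's -y side. (Raising the bail: a firm pinch on the wire resists its turning in the fingers and can tip or drag the light basket; short pinches, loose fingers or a push from outside let it turn. The arm and its clamp on the post end 43 mm above the bottom of the hook.)
- stand: Fixed drain stand: steel drip tray 200 x 130 x 14 mm, a 14 mm post and on it an arm that ends in an upturned hook. Origin: on the bench below the middle of the hook's mouth and bottom. x axis: along the arm from hook to post, 100 mm away. The hook lies in the x-z plane: the bail's bar must lie along the stand's y axis (either way round), the crook over the origin.
- post_top (a point): Top of the stand's post, 273 mm up. The hook is 8 mm rod, mouth 20 mm wide (stand x = -10 to +10 mm). Nobody has measured the height at which the arm is clamped: the bottom of the hook is 185 to 215 mm above the bench and must be felt (or seen). The hook's point, at x = -23 mm, rises 37 mm above that bottom: bring the bail over it from the front (-x), with the basket's rim below the hook.
- latch (a joint): Angle of the hook's red spring latch, rad: 0 = shut, level across the mouth, its middle 26 mm above the hook's bottom. It hinges at the post side and swings down, to 1.35. It takes 9 to 10 N to start it, more than the basket's weight: press. The wire slips past its end at about 1 rad, some 20 mm lower; the latch springs up behind it and the wire has about 7 mm to go to the rigid bottom.
- fingercot: Bystander: loose cream rubber finger cot, 32 mm wide, 28 mm tall, standing on the bench. Origin: centre of its underside.
- loupe: Bystander: loose black eye loupe, 38 mm wide, 27 mm tall, standing. Origin: centre of its underside.
- tweezers: Bystander: loose steel tweezers 125 mm long, lying along its x axis, 8 mm high. Origin: on the bench under its middle.
- pen: Bystander: loose black pen 130 mm long, lying along its x axis, 13 mm high. Origin: on the bench under its middle.
- carousel: Bystander: loose blue round tray with ten watch movements, 145 mm wide, 22 mm high. Origin: centre of its underside.
- blower: Bystander: loose turquoise rubber dust blower standing on its bulb, 52 mm wide, 86 mm tall. Origin: centre of its underside.
- oiljar: Bystander: loose amber glass jar with a blue cap, 44 mm wide, 55 mm tall. Origin: centre of its underside.
There are look-alikes about, which are no part of the job. Of the things that look like the basket, the larger one is meant.

How it is judged:
By the outcome, as a careful person would: the job done as asked, in the order asked, and still so for the second after the job is handed in, with the robot touching nothing.
It also fails if it takes over 72 s, if anything falls off the work surface, if the arm or the gripper's body presses on something with over 40 N, if the wrist force passes 120 N, or if a joint passes its speed limit or range.

## Working session

There is one attempt and no reset: what is moved stays moved. The work goes in short steps, Python scripts to look and compute and a shell command to move; the robot and the scene stay as the last step left them, time stands still between calls to the robot, and variables do not carry over. Pictures are saved under pics/ and viewed, about 8 in all and at most 12, crops included, and the job is handed in when it is done.

```bash
ls; mkdir -p pics; cat > h.py <<'E'
from cell import *
import numpy as np, cv2
from scipy.spatial.transform import Rotation as Rn
def cam(n,save=None):
    c=read_camera(n)
    if save: cv2.imwrite('pics/'+save,c['img'])
    return c
def ray(c,at):
    r,col=at
    K=np.array([[c['fx'],0,c['cx']],[0,c['fy'],c['cy']],[0,0,1.]])
    u=cv2.undistortPoints(np.array([[[col,r]]],float),K,np.array([c['k1'],0,0,0.]))[0,0] if 0 else None
    d=np.array([(col-c['cx'])/c['fx'],(r-c['cy'])/c['fy']]);s=d.copy()
    for _ in range(20): s=d/(1+c['k1']*(s@s))
    v=np.array(c['rotation'])@np.array([s[0],s[1],1]); return np.array(c['eye']),v/np.linalg.norm(v)
def onz(c,at,z):
    e,v=ray(c,at); return e+v*(z-e[2])/v[2]
def onplane(c,at,p,n):
    e,v=ray(c,at); return e+v*((np.array(p)-e)@n)/(v@n)
def tri(c1,a1,c2,a2):
    e,v=ray(c1,a1);f,w=ray(c2,a2)
    s=np.linalg.lstsq(np.stack([v,-w],1),f-e,rcond=None)[0]
    a,b=e+s[0]*v,f+s[1]*w
    return (a+b)/2,np.linalg.norm(a-b)
def proj(c,p):
    q=np.array(c['rotation']).T@(np.array(p)-c['eye']);s=q[:2]/q[2];s=s*(1+c['k1']*(s@s))
    return [s[1]*c['fy']+c['cy'],s[0]*c['fx']+c['cx']]
E
python3 - <<'E'
from h import *
print(observe())
try: print('gpo',grip_point_offset)
except Exception as e: print(e)
for n in('side','top'):
    c=cam(n,n+'1.png'); print(n,c['eye'],np.array(c['rotation']).round(3).tolist(),c['fx'],c['k1'])
    for l in('basket','bail','bail_crook','bar_a','stand','post_top','latch','fingercot','loupe','tweezers','pen','carousel','blower','oiljar'):
        P=place_of(n,l)if l not in('bail','latch')else boxes_of(n,l)
        print(l,[(np.round(d['at']).tolist(),round(d['conf'],2),onz(c,d['at'],.273 if l=='post_top' else .028 if l[:3]in('bai','bar') else 0).round(3)[:2].tolist()) for d in P[:3]])
E
```

```text
pics
{'time': 0.0, 'qpos': array([ 1.07197634e+00,  3.42721049e-01,  1.52500654e+00, -4.17253054e-05,
        1.27539194e+00, -1.45981156e-01]), 'qvel': array([ 2.14073071e-04, -9.22025545e-05,  4.25504641e-04, -9.30577147e-04,
        1.15632008e-03, -4.43396649e-04]), 'joint_efforts': array([ 1.43745830e-03, -4.31231368e+01, -2.44228417e+01,  7.18742958e-02,
        5.57643129e-02, -1.11974286e-04]), 'tool_pos': array([0.18120795, 0.49230715, 0.22604949]), 'tool_rot': array([-3.14007622e+00, -1.82628849e-04,  2.78876586e+00]), 'contact_force': array([-0.0194506 ,  0.09634199, -0.48287255]), 'torque': array([ 0.02160386, -0.02908451,  0.0019373 ]), 'opening': 0.09153778363326334}
gpo 0.0188
side [0.3855209  0.80387756 0.97440706] [-2.333, -0.003, -2.967] 482.7074537322143 -0.0002829512357382204Traceback (most recent call last):
  File "<stdin>", line 9, in <module>
  File "h.py", line 16, in onz
    e,v=ray(c,at); return e+v*(z-e[2])/v[2]
                                       ~^^^
IndexError: invalid index to scalar variable.
```

```bash
python3 - <<'E'
s=open('h.py').read()
s=s.replace("    u=cv2.undistortPoints(np.array([[[col,r]]],float),K,np.array([c['k1'],0,0,0.]))[0,0] if 0 else None\n","").replace("    K=np.array([[c['fx'],0,c['cx']],[0,c['fy'],c['cy']],[0,0,1.]])\n","")
s=s.replace("    c=read_camera(n)\n","    c=dict(read_camera(n)); c['rotation']=Rn.from_euler('xyz',c['rotation']).as_matrix()\n")
open('h.py','w').write(s)
E
python3 - <<'E'
from h import *
for n in('side','top'):
    c=cam(n,n+'1.png'); print(n,c['eye'],np.array(c['rotation']).round(3).tolist(),c['fx'],c['k1'])
    for l in('basket','bail','bail_crook','bar_a','stand','post_top','latch','fingercot','loupe','tweezers','pen','carousel','blower','oiljar'):
        P=place_of(n,l)if l not in('bail','latch')else boxes_of(n,l)
        print(l,[(np.round(d['at']).tolist(),round(d['conf'],2),onz(c,d['at'],.273 if l=='post_top' else .028 if l[:3]in('bai','bar') else 0).round(3)[:2].tolist()) for d in P[:3]])
E
```

```text
side [0.3855209  0.80387756 0.97440706] [[-0.985, -0.122, 0.124], [-0.174, 0.68, -0.713], [0.003, -0.723, -0.691]] 482.7074537322143 -0.0002829512357382204
basket [([347.0, 322.0], 0.75, [0.489, 0.156]), ([361.0, 399.0], 0.71, [0.307, 0.162])]
bail [([347.0, 282.0], 0.78, [0.576, 0.191]), ([290.0, 270.0], 0.58, [0.647, 0.027])]
bail_crook [([352.0, 281.0], 0.55, [0.577, 0.204]), ([191.0, 300.0], 0.49, [0.652, -0.389]), ([365.0, 367.0], 0.46, [0.379, 0.203])]
bar_a [([358.0, 289.0], 0.77, [0.555, 0.216]), ([342.0, 278.0], 0.73, [0.588, 0.18]), ([359.0, 364.0], 0.7, [0.387, 0.189])]
stand [([243.0, 346.0], 0.63, [0.48, -0.206])]
post_top [([163.0, 313.0], 0.68, [0.574, -0.201])]
latch [([287.0, 230.0], 0.26, [0.761, 0.014])]
fingercot [([304.0, 330.0], 0.49, [0.489, 0.022])]
loupe [([294.0, 271.0], 0.75, [0.648, 0.017])]
tweezers [([298.0, 382.0], 0.56, [0.361, -0.018])]
pen [([342.0, 279.0], 0.72, [0.591, 0.161]), ([289.0, 272.0], 0.67, [0.65, 0.0]), ([458.0, 294.0], 0.63, [0.5, 0.422])]
carousel [([286.0, 232.0], 0.95, [0.757, 0.011])]
blower [([424.0, 216.0], 0.64, [0.675, 0.383])]

[... 620 characters left out ...]
584, 0.176])]
stand [([277.0, 416.0], 0.88, [0.474, -0.217]), ([266.0, 323.0], 0.59, [0.497, 0.003])]
post_top [([214.0, 434.0], 0.67, [0.578, -0.211])]
latch []
fingercot [([267.0, 320.0], 0.44, [0.493, 0.01])]
loupe [([201.0, 322.0], 0.49, [0.652, 0.006]), ([155.0, 324.0], 0.39, [0.766, 0.005])]
tweezers [([228.0, 239.0], 0.7, [0.585, 0.205]), ([235.0, 226.0], 0.69, [0.567, 0.235]), ([319.0, 335.0], 0.44, [0.373, -0.028])]
pen [([258.0, 149.0], 0.71, [0.508, 0.421])]
carousel [([152.0, 323.0], 0.63, [0.773, 0.005]), ([237.0, 228.0], 0.42, [0.562, 0.229])]
blower [([188.0, 169.0], 0.61, [0.682, 0.381])]
oiljar [([203.0, 493.0], 0.74, [0.654, -0.408]), ([259.0, 149.0], 0.31, [0.505, 0.421])]
```

View pics/side1.png

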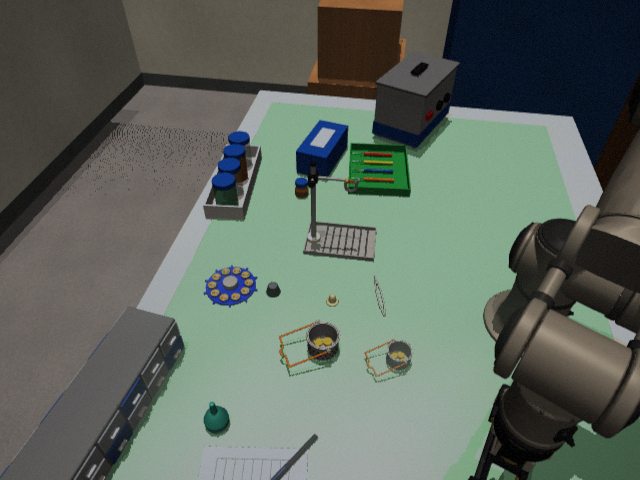

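View pics/top1.png

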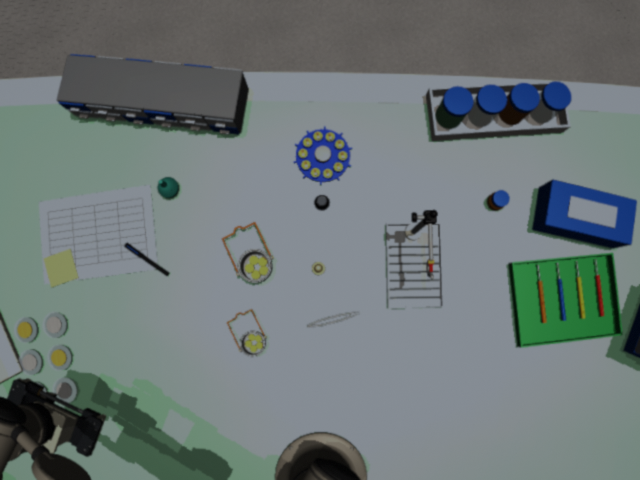

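```bash
cat > fit.py <<'E'
from h import *
from scipy.optimize import least_squares
def wire(p):   # x,y,yaw,angle(bail) -> points on wire (world); z0 optional p[4]
    x,y,yaw,a=p[:4]; z0=p[4] if len(p)>4 else 0
    l=1.8-a; out=np.array([np.sin(l),0,np.cos(l)])
    pts=[]
    for s in(-1,1):
        pts+=[(s*.042,r) for r in np.linspace(.01,.093,20)]
        pts+=[(s*t,.095) for t in np.linspace(.012,.04,10)]+[(s*.0085,.0995)]
    pts+=[(t,.104) for t in np.linspace(-.005,.005,4)]
    P=np.array([r*out+np.array([0,t,.05+z0]) for t,r in pts])
    c,s=np.cos(yaw),np.sin(yaw)
    return P@np.array([[c,-s,0],[s,c,0],[0,0,1]]).T+[x,y,0]
def orange(img):
    h=cv2.cvtColor(img,cv2.COLOR_BGR2HSV)
    return cv2.inRange(h,(5,110,60),(18,255,255))
def fit(cs,p0,win=.14,free=None):
    D=[]
    for c in cs:
        m=orange(c['img']); q=np.array([proj(c,w) for w in wire(p0)])
        k=np.zeros_like(m); r0,c0=q.min(0)-12; r1,c1=q.max(0)+12
        k[int(r0):int(r1),int(c0):int(c1)]=255; m&=k
        rr=np.argwhere(m>0); D.append((c,rr,cv2.distanceTransform(255-m,cv2.DIST_L2,5)))
    from scipy.ndimage import map_coordinates as mc
    from scipy.spatial import cKDTree
    def f(p):
        e=[]
        for c,rr,d in D:
            q=np.array([proj(c,w) for w in wire(p)])
            e.append(np.minimum(mc(d,q.T,order=1,mode='nearest'),8)*.7)
            dd=cKDTree(q).query(rr)[0]; e.append(np.minimum(dd,8)*np.sqrt(len(q)/max(len(rr),1)))
        return np.concatenate(e)
    r=least_squares(f,p0,x_scale=[.005,.005,.05,.05,.005][:len(p0)],diff_step=1e-3,loss='soft_l1')
    return r.x,np.sqrt(np.mean(r.fun**2)),[len(d[1]) for d in D]
def loc(p,t,r): 
    l=1.8-p[3];c,s=np.cos(p[2]),np.sin(p[2]);z0=p[4] if len(p)>4 else 0
    v=np.array([r*np.sin(l),t,.05+z0+r*np.cos(l)]); return np.array([p[0]+c*v[0]-s*v[1],p[1]+s*v[0]+c*v[1],v[2]])
E
python3 - <<'E'
from fit import *
S=cam('side');T=cam('top')
for cs in([S,T],[T],[S]):
    p,e,n=fit(cs,[.49,.158,.45,.1]); print(p.round(4),e,n)
    if len(cs)==2: P=p; print(loc(p,.026,.095),loc(p,-.026,.095),loc(p,0,.104))
def crop(c,r0,c0,h,w,k,pts=()):
    im=cv2.resize(c['img'][r0:r0+h,c0:c0+w],None,fx=k,fy=k,interpolation=cv2.INTER_CUBIC)
    for q in pts: cv2.circle(im,(int((q[1]-c0+.5)*k),int((q[0]-r0+.5)*k)),1,(255,0,255),-1)
    return im
W=wire(P)
a=crop(T,210,210,75,100,4,[proj(T,w) for w in W]);b=crop(S,310,265,75,100,4,[proj(S,w) for w in W])
d=crop(T,200,375,75,100,4);e=crop(S,155,300,75,100,4)
cv2.imwrite('pics/c1.png',np.vstack([np.hstack([a,b]),np.hstack([d,e])]))
E
```

```text
[ 0.4898  0.1582  0.4811 -0.0021] 0.6382401042197205 [187, 121]
[0.55978292 0.22406346 0.0282251 ] [0.58384564 0.17796589 0.0282251 ] [0.57958029 0.2050685  0.02616221]
[0.4914 0.1583 0.4747 0.0249] 0.39423760471133346 [121]
[0.4869 0.1585 0.4982 0.0433] 0.486790357154961 [187]
```

View pics/c1.png

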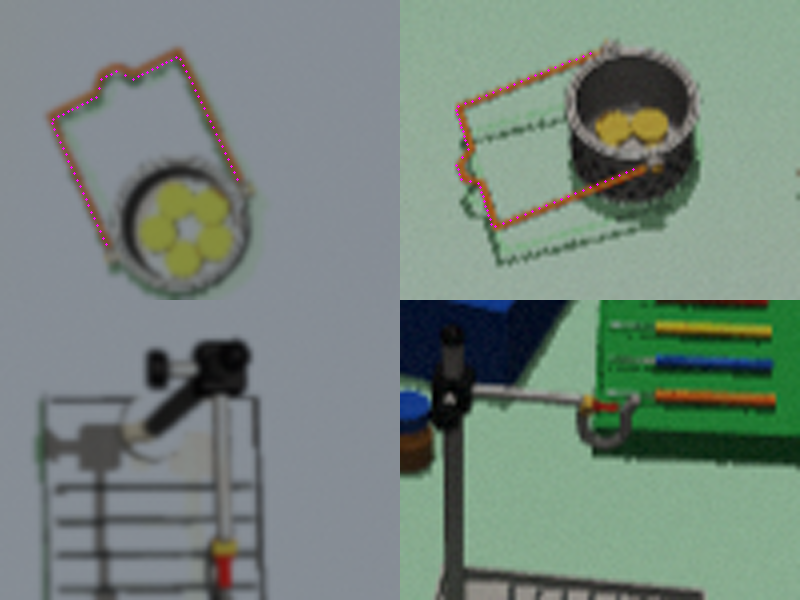

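```bash
cat >> h.py <<'E'
def go(x,y,z,yaw=None,n=None,frm=None):
    o=observe(); p=np.array(o['tool_pos']); w=o['tool_rot'][2]
    if frm: p,w=np.array(frm[:3]),frm[3]
    dy=0 if yaw is None else (yaw-w+np.pi)%(2*np.pi)-np.pi
    d=np.array([x,y,z])-p
    n=n or int(max(np.ceil(np.linalg.norm(d)/.055),np.ceil(abs(dy)/.17),1)); rows=[]
    for i in range(n):
        a=w+dy*i/n; R=Rn.from_euler('xyz',[np.pi,0,a]).as_matrix(); v=R.T@d/n*1000
        rows.append([round(float(t),1) for t in v]+[round(-dy/n,4)])
    print('at',p.round(4),round(w,4),'rows',rows)
E
python3 - <<'E'
from h import *
go(.5598,.2241,.13,2.052)
S=cam('side');T=cam('top')
print('latch',tri(S,[181.7,351],T,[267.5,430.75]))
for l in('post_top','stand'):
    a=place_of('side',l);b=place_of('top',l); print(l,tri(S,a[0]['at'],T,b[0]['at']))
E
```

```text
at [0.1814 0.4927 0.2267] 2.7888 rows [[-49.8, -13.5, 10.7, np.float64(0.0819)], [-50.7, -9.4, 10.7, np.float64(0.0819)], [-51.3, -5.2, 10.7, np.float64(0.0819)], [-51.6, -1.0, 10.7, np.float64(0.0819)], [-51.5, 3.2, 10.7, np.float64(0.0819)], [-51.0, 7.4, 10.7, np.float64(0.0819)], [-50.2, 11.6, 10.7, np.float64(0.0819)], [-49.1, 15.7, 10.7, np.float64(0.0819)], [-47.7, 19.6, 10.7, np.float64(0.0819)]]
latch (array([ 0.47827476, -0.21323209,  0.21757913]), np.float64(0.0033193644080661993))
post_top (array([0.52553857, 0.20316641, 0.5613906 ]), np.float64(0.06314227479493925))
stand (array([ 0.47385329, -0.21906228, -0.00490199]), np.float64(0.01553244493496488))
```

```bash
python3 -m inch '[[[-49.8,-13.5,8,0.082],[-50.7,-9.4,8,0.082],[-51.3,-5.2,8,0.082],[-51.6,-1,8,0.082],[-51.5,3.2,11,0.082],[-51,7.4,13,0.082],[-50.2,11.6,13,0.082],[-49.1,15.7,13,0.082],[-47.7,19.6,13,0.082],[0,0,0,0]]]' 0.2 3; python3 - <<'E'
from h import *
go(.5598,.2241,.021,2.052)
S=cam('side');T=cam('top')
for l in('post_top','stand'):
    for n,c in(('side',S),('top',T)):
        print(l,n,[(np.round(d['at'],1).tolist(),round(d['conf'],2)) for d in place_of(n,l)[:3]])
E
```

```text
time: 3.25
tool_pos: [0.5616, 0.221, 0.1301]
tool_rot: [-3.14, 0.0, 2.046]
contact_force: [-0.7, 1.0, 0.2]
opening: 0.0371
at [0.5616 0.221  0.1301] 2.0461 rows [[1.8, -0.1, 54.6, np.float64(-0.0029)], [1.8, -0.1, 54.6, np.float64(-0.0029)]]
post_top side [([162.4, 314.9], 0.75)]
post_top top [([211.1, 437.9], 0.72)]
stand side [([242.7, 346.6], 0.92), ([298.9, 379.8], 0.72)]
stand top [([274.0, 415.7], 0.84)]
```

```bash
python3 -m inch '[[[1.8,0,45,-0.003],[1.8,0,45,-0.003],[0,0,19,0],[0,0,0,0],[0,0,0,0]]]' 0.2 3; python3 - <<'E'
from fit import *
S=cam('side','s2.png');T=cam('top')
print('post',tri(S,[162.4,314.9],T,[211.1,437.9]),'stand',onz(S,[242.7,346.6],0),onz(T,[274,415.7],0))
im=np.vstack([cv2.resize(c['img'][r:r+75,k:k+200],None,fx=4,fy=4,interpolation=2) for c,r,k in((S,290,210),(T,205,180))])
cv2.imwrite('pics/c2.png',im)
E
```

```text
time: 4.18
tool_pos: [0.5585, 0.2276, 0.0241]
tool_rot: [3.139, 0.0, 2.058]
contact_force: [0.1, 0.1, -0.1]
opening: 0.0366
post (array([ 0.57946732, -0.22008631,  0.26197778]), np.float64(0.012071263892078006)) stand [ 0.4782381  -0.20967247  0.        ] [ 0.48003047 -0.21748802  0.        ]
```

View pics/c2.png

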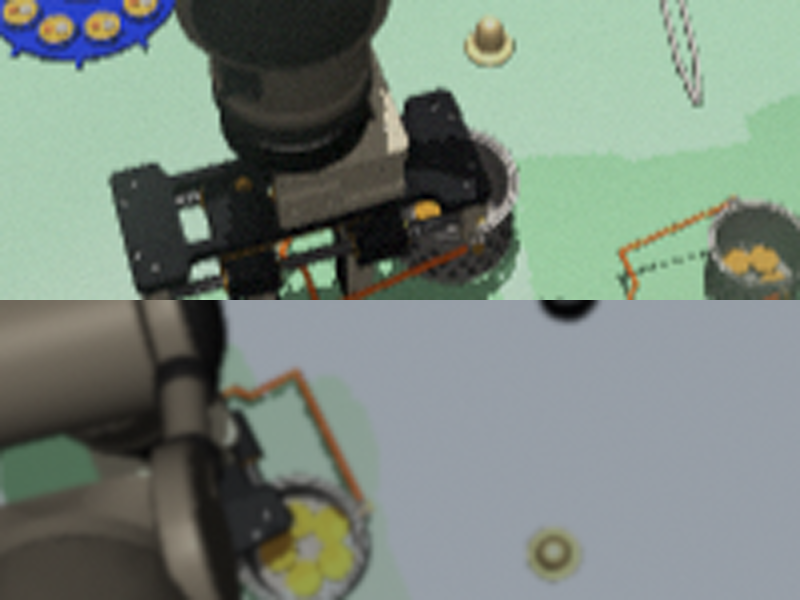

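```bash
python3 -m inch '[[[0,0,4,0],[0,0,0,0],[0,0,0,0],[0,0,0,0],[0,0,0,0]]]' 1 3; python3 - <<'E'
from h import *
print(observe())
E
```

```text
time: 4.9
tool_pos: [0.5578, 0.2267, 0.0187]
tool_rot: [-3.141, 0.0, 2.057]
contact_force: [-1.0, -1.4, -0.2]
opening: 0.0038
{'time': 4.9, 'qpos': array([ 2.58923888e-01,  7.05215409e-01,  1.53329350e+00, -1.67166882e-04,
        9.03614200e-01, -2.26978049e-01]), 'qvel': array([-0.00058424,  0.00171234,  0.00333933,  0.0012177 , -0.00045846,
       -0.00111684]), 'joint_efforts': array([ 4.73873802e-01, -5.46979201e+01, -1.93810004e+01,  3.09231123e-01,
       -3.51235690e-01,  2.35619192e-02]), 'tool_pos': array([0.55777482, 0.22672892, 0.01871741]), 'tool_rot': array([-3.14104626e+00,  8.52668475e-06,  2.05680174e+00]), 'contact_force': array([-0.96248383, -1.391565  , -0.23028877]), 'torque': array([-0.26622049,  0.19753869,  0.02635976]), 'opening': 0.0038310311240512948}
```

```bash
python3 -m inch '[[[0,-0.5,0,0],[0,0.7,-5.4,0],[0,0.7,-5.4,0],[0,0.3,-5.4,0],[0,0.3,-5.4,0],[0,-0.3,-5.4,0],[0,-0.3,-5.4,0],[0,-0.9,-5.3,0],[0,-0.9,-5.3,0],[0,0,0,0]]]' 1 3; python3 - <<'E'
from fit import *
o=observe();print(o['tool_pos'],o['contact_force'].round(2))
T=cam('top');S=cam('side')
print(fit([S,T],[.49,.158,.48,.45]),[ (np.round(d['at'],1),onz(T,d['at'],0).round(3)) for d in place_of('top','basket')[:2]])
E
```

```text
time: 6.15
tool_pos: [0.5576, 0.2267, 0.0624]
tool_rot: [3.14, 0.0, 2.057]
contact_force: [1.8, 1.8, 1.1]
opening: 0.0038
[0.55756727 0.22667626 0.06238885] [1.82 1.76 1.14]
(array([0.49072425, 0.1577383 , 0.50688716, 0.41312392]), np.float64(3.0107087024829675), [87, 66]) [(array([267.6, 258.1]), array([0.49 , 0.156, 0.   ])), (array([342.7, 252.7]), array([0.314, 0.164, 0.   ]))]
```

```bash
python3 -m inch '[[[0,-0.8,-5.2,0],[0,-1.2,-5.1,0],[0,-2.1,-5,0],[0,-2.1,-5,0],[0,-2.6,-4.7,0],[0,-2.6,-4.7,0],[0,-3.1,-4.4,0],[0,-3.1,-4.4,0],[0,0,0,0]]]' 1 3; python3 - <<'E'
from fit import *
o=observe();print(o['tool_pos'],o['contact_force'].round(2))
T=cam('top');S=cam('side')
print(fit([S,T],[.49,.158,.48,.9]),[ (np.round(d['at'],1),onz(T,d['at'],0).round(3)) for d in place_of('top','basket')[:2]])
E
```

```text
time: 7.42
tool_pos: [0.5415, 0.2182, 0.1007]
tool_rot: [3.141, 0.0, 2.057]
contact_force: [1.4, 0.5, 0.4]
opening: 0.0036
[0.54153089 0.21816915 0.10068363] [1.37 0.55 0.44]
(array([0.48932737, 0.15749392, 0.4886662 , 0.84961716]), np.float64(2.996336121641553), [93, 56]) [(array([342.8, 254. ]), array([0.313, 0.161, 0.   ])), (array([274.6, 415.4]), array([ 0.479, -0.217,  0.   ]))]
```

```bash
python3 -m inch '[[[0,-3.6,-4,0],[0,-3.6,-4,0],[0,-4,-3.6,0],[0,-4,-3.6,0],[0,-4.5,-3,0],[0,-4.5,-3,0],[0,-4.7,-2.6,0],[0,-4.7,-2.6,0],[0,0,0,0]]]' 1 3; python3 - <<'E'
from fit import *
o=observe();print(o['tool_pos'],o['contact_force'].round(2))
T=cam('top');S=cam('side')
print(fit([S,T],[.49,.158,.48,1.35]),[ (np.round(d['at'],1),onz(T,d['at'],0).round(3)) for d in place_of('top','basket')[:2]])
E
```

```text
time: 8.7
tool_pos: [0.5115, 0.2023, 0.1269]
tool_rot: [-3.141, 0.0, 2.057]
contact_force: [2.4, -0.2, 3.1]
opening: 0.0036
[0.51153452 0.20230586 0.12685291] [ 2.39 -0.19  3.09]
(array([0.48914657, 0.1560707 , 0.51910334, 1.3202894 ]), np.float64(3.4420870674445387), [83, 21]) [(array([341.2, 253.6]), array([0.317, 0.162, 0.   ])), (array([270.6, 255.1]), array([0.483, 0.163, 0.   ]))]
```

```bash
python3 - <<'E'
from h import *
S=cam('side');T=cam('top')
im=np.vstack([cv2.resize(c['img'][r:r+75,k:k+150],None,fx=4,fy=4,interpolation=2) for c,r,k in((S,300,240),(T,215,190))])
cv2.imwrite('pics/c3.png',im)
E
```

```text
(no output)
```

View pics/c3.png

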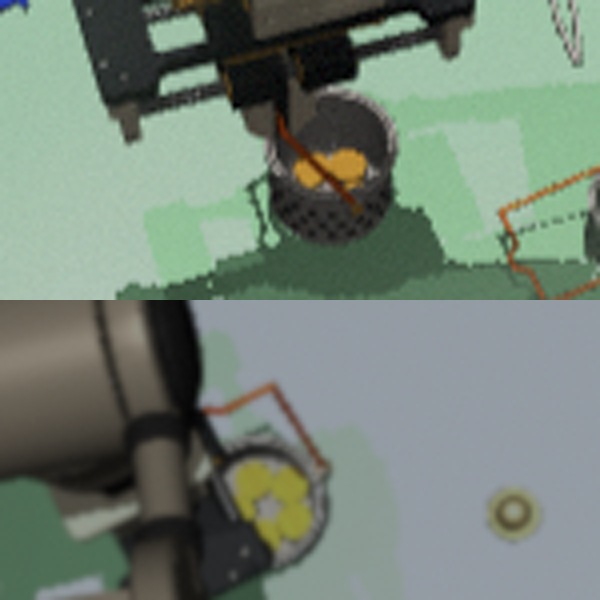

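```bash
python3 -m inch '[[[0,-4.5,-3,0],[0,-5,-2,0],[0,-5.2,-1.5,0],[0,-5.2,-1.5,0],[0,-4.9,-0.8,0],[0,-4.9,-0.8,0],[0,-4.5,-0.3,0],[0,-4.5,-0.3,0],[0,0,0,0]]]' 1 3; python3 - <<'E'
from fit import *
o=observe();print(o['tool_pos'],o['contact_force'].round(2))
S=cam('side');T=cam('top')
for a in(1.6,1.8):print(fit([S,T],[.49,.158,.48,a]))
im=np.vstack([cv2.resize(c['img'][r:r+75,k:k+150],None,fx=4,fy=4,interpolation=2) for c,r,k in((S,300,240),(T,215,190))])
cv2.imwrite('pics/c4.png',im)
E
```

```text
time: 10.07
tool_pos: [0.4774, 0.1844, 0.1369]
tool_rot: [3.142, -0.0, 2.057]
contact_force: [0.7, -0.2, -2.7]
opening: 0.0041
[0.47743769 0.18439994 0.13687933] [ 0.7  -0.17 -2.72]
(array([0.48764341, 0.16525234, 0.54769096, 1.77385107]), np.float64(3.1608813284622315), [79, 32])
(array([0.48770332, 0.16539019, 0.55138095, 1.77440728]), np.float64(3.1341275674557885), [78, 32])
```

View pics/c4.png

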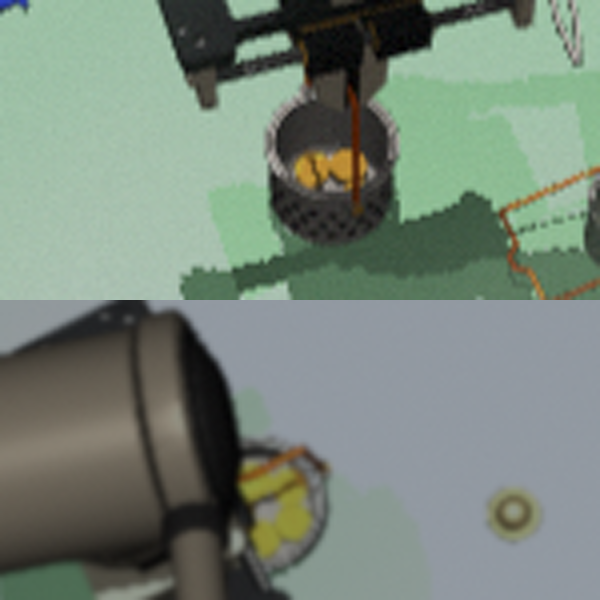

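```bash
python3 -m inch '[[[0,0,0,0],[0,0,0,0],[0,0,0,0],[0,0,0,0]]]' 1 60; python3 - <<'E'
from h import *
S=cam('side');T=cam('top')
print('topz',onz(S,[162.4,313],.273),onz(T,[213,433],.273),'base',onz(S,[238,315],.014),onz(T,[233.5,410.5],.014))
R=[]
for n,c,(r0,r1,k0,k1) in(('s',S,(170,195,335,365)),('t',T,(255,285,420,440))):
    h=cv2.cvtColor(c['img'],cv2.COLOR_BGR2HSV)[r0:r1,k0:k1]
    red=((h[...,0]<6)|(h[...,0]>172))&(h[...,1]>140)&(h[...,2]>60)
    q=np.argwhere(red)+[r0,k0]; print(n,len(q),q.min(0),q.max(0),q.mean(0)); R.append(q.mean(0))
print('latch',tri(S,R[0],T,R[1]))
for z in(.205,.21,.215,.22,.225,.23): print(z,onz(S,R[0],z)[:2],onz(T,R[1],z)[:2])
im=np.hstack([cv2.resize(c['img'][r:r+60,k:k+40],None,fx=10,fy=10,interpolation=2) for c,r,k in((S,160,330),(T,235,410))])
cv2.imwrite('pics/c5.png',im)
E
```

```text
time: 10.68
tool_pos: [0.4777, 0.1845, 0.1368]
tool_rot: [3.142, -0.0, 2.057]
contact_force: [0.7, 0.7, -2.4]
opening: 0.0015
topz [ 0.57510967 -0.20243592  0.273     ] [ 0.57981003 -0.20816196  0.273     ] base [ 0.56975469 -0.19842358  0.014     ] [ 0.57463161 -0.20332428  0.014     ]Traceback (most recent call last):
  File "<stdin>", line 8, in <module>
    return umr_minimum(a, axis, None, out, keepdims, initial, where)
ValueError: zero-size array to reduction operation minimum which has no identity
```

```bash
python3 - <<'E'
from h import *
S=cam('side');T=cam('top')
S['img']=cv2.imread('pics/side1.png');T['img']=cv2.imread('pics/top1.png')
R=[]
for n,c,(r0,r1,k0,k1) in(('s',S,(170,195,335,365)),('t',T,(255,285,420,440))):
    h=cv2.cvtColor(c['img'],cv2.COLOR_BGR2HSV)[r0:r1,k0:k1]
    red=((h[...,0]<8)|(h[...,0]>170))&(h[...,1]>110)&(h[...,2]>50)
    q=np.argwhere(red)+[r0,k0]; print(n,len(q),q.min(0),q.max(0),q.mean(0)); R.append(q.mean(0))
print('latch',tri(S,R[0],T,R[1]))
for z in(.21,.22,.23): print(z,onz(S,R[0],z)[:2],onz(T,R[1],z)[:2])
im=np.hstack([cv2.resize(c['img'][r:r+60,k:k+40],None,fx=10,fy=10,interpolation=2) for c,r,k in((S,160,330),(T,235,410))])
cv2.imwrite('pics/c5.png',im)
E
```

```text
s 9 [181 348] [182 353] [181.33333333 350.77777778]
t 32 [264 429] [271 432] [267.5 430.5]
latch (array([ 0.47849225, -0.21240859,  0.21927603]), np.float64(0.0026274188992416623))
0.21 [ 0.47829793 -0.22483132] [ 0.48048572 -0.21408665]
0.22 [ 0.47708422 -0.21137372] [ 0.47975541 -0.21223589]
0.23 [ 0.4758705  -0.19791611] [ 0.47902511 -0.21038514]
```

View pics/c5.png

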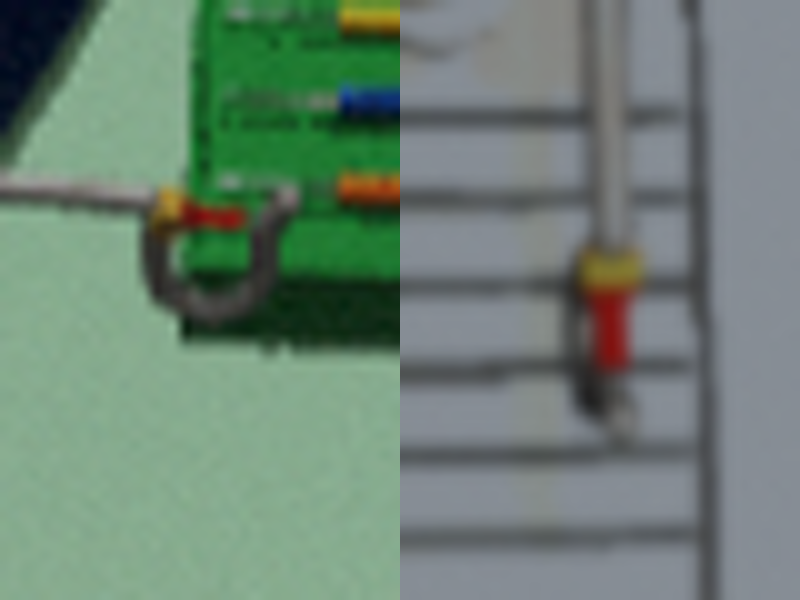

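```bash
python3 - <<'E'
from h import *
S=cam('side');T=cam('top')
f=lambda x,y:[235+y/10-.5,410+(x-400)/10-.5]
g=lambda x,y:[160+y/10-.5,330+x/10-.5]
a,b=onz(T,f(697,50),.014),onz(T,f(707,590),.014);print('edge',a,b,np.arctan2(*(a-b)[[1,0]]))
a,b=onz(T,f(613,5),.23),onz(T,f(610,240),.23);print('arm',a,b,np.arctan2(*(a-b)[[1,0]]))
print('tip z.228',onz(T,f(622,415),.228))
n=np.array([0,1,0])
for nm,x,y in(('inner bottom',213,290),('tip',288,190),('mouthL',175,225),('mouthR',252,225)): print(nm,onplane(S,g(x,y),[0,-.2125,0],n))
go(.4777,.1845,.25,n=4)
E
python3 -m inch '[[[0,0,-1.5,0],[0,0,-1.5,0],[0,0,-2,0],[0,0,-3,0],[0,0,0,0],[0,0,0,0]]]' 1 60
```

```text
edge [ 0.5612909  -0.27164784  0.014     ] [ 0.43405924 -0.27306342  0.014     ] 0.01112561180897617
arm [ 0.54319867 -0.21147183  0.23      ] [ 0.49671233 -0.21049597  0.23      ] -0.020989249265481697
tip z.228 [ 0.46250887 -0.21304462  0.228     ]
inner bottom [ 0.47597806 -0.2125      0.1959542 ]
tip [ 0.45819202 -0.2125      0.23071869]
mouthL [ 0.48695132 -0.2125      0.21572126]
mouthR [ 0.46686661 -0.2125      0.21837977]
at [0.4776 0.1845 0.1368] 2.0568 rows [[-0.0, 0.0, -28.3, 0.0], [-0.0, 0.0, -28.3, 0.0], [-0.0, 0.0, -28.3, 0.0], [-0.0, 0.0, -28.3, 0.0]]
time: 11.72
tool_pos: [0.4776, 0.1845, 0.1448]
tool_rot: [3.142, -0.0, 2.057]
contact_force: [-0.1, 0.1, -3.6]
opening: 0.0016
```

```bash
python3 -m inch '[[[0,0,-10,0],[0,0,-20,0],[0,0,-20,0],[0,0,-20,0],[0,0,-20,0],[0,0,-10,0],[0,0,-5,0],[0,0,0,0],[0,0,0,0]]]' 1 60; python3 - <<'E'
from fit import *
go(.411,-.184,.25,1.811,n=11)
T=cam('top');S=cam('side')
print(fit([S,T],[.49,.158,.48,1.78,.10]))
cv2.imwrite('pics/c6.png',np.hstack([cv2.resize(c['img'][r:r+150,k:k+100],None,fx=4,fy=4,interpolation=2) for c,r,k in((S,230,270),(T,200,200))]))
E
```

```text
time: 12.85
tool_pos: [0.4773, 0.1844, 0.2491]
tool_rot: [-3.14, -0.0, 2.057]
contact_force: [0.5, -0.4, -3.9]
opening: 0.0017
at [0.4773 0.1844 0.2491] 2.0568 rows [[-26.8, -21.0, -0.1, np.float64(0.0223)], [-27.3, -20.4, -0.1, np.float64(0.0223)], [-27.7, -19.8, -0.1, np.float64(0.0223)], [-28.1, -19.1, -0.1, np.float64(0.0223)], [-28.6, -18.5, -0.1, np.float64(0.0223)], [-29.0, -17.9, -0.1, np.float64(0.0223)], [-29.4, -17.2, -0.1, np.float64(0.0223)], [-29.7, -16.5, -0.1, np.float64(0.0223)], [-30.1, -15.9, -0.1, np.float64(0.0223)], [-30.4, -15.2, -0.1, np.float64(0.0223)], [-30.8, -14.5, -0.1, np.float64(0.0223)]]
(array([0.4860884 , 0.16164793, 0.55910243, 1.73927222, 0.10032931]), np.float64(3.0371146085190985), [101, 45])
```

View pics/c6.png

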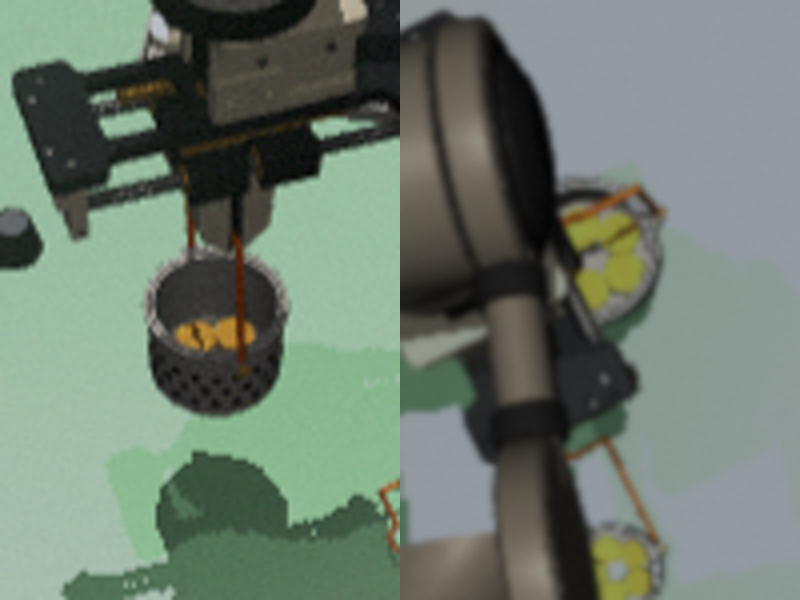

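```bash
python3 -m inch '[[[-15,-11,0,0.0223],[-27,-20.4,0,0.0223],[-27.7,-19.8,0,0.0223],[-28.1,-19.1,0,0.0223],[-28.6,-18.5,0,0.0223],[-29,-17.9,0,0.0223],[-29.4,-17.2,0,0.0223],[-29.7,-16.5,0,0.0223],[-30.1,-15.9,0,0.0223],[-30.4,-15.2,0,0.0223]]]' 1 60 
python3 -m inch '[[[-22,-12,0,0.0223],[-12,-6,0,0],[-8,-4,0,0],[0,0,0,0],[0,0,0,0]]]' 1 60; python3 - <<'E'
from fit import *
go(.411,-.184,.25,1.811)
T=cam('top');S=cam('side')
cv2.imwrite('pics/c7.png',np.hstack([cv2.resize(c['img'][r:r+150,k:k+100],None,fx=4,fy=4,interpolation=2) for c,r,k in((S,130,320),(T,220,380))]))
E
```

```text
time: 14.2
tool_pos: [0.4194, -0.1368, 0.2498]
tool_rot: [-3.141, 0.0, 1.832]
contact_force: [0.5, 0.3, -3.0]
opening: 0.0018
time: 14.82
tool_pos: [0.4098, -0.1806, 0.2498]
tool_rot: [3.141, -0.001, 1.812]
contact_force: [-0.5, -0.3, -3.7]
opening: 0.0016
at [ 0.4098 -0.1806  0.2498] 1.8123 rows [[-3.6, 0.3, -0.2, np.float64(0.0013)]]
```

View pics/c7.png

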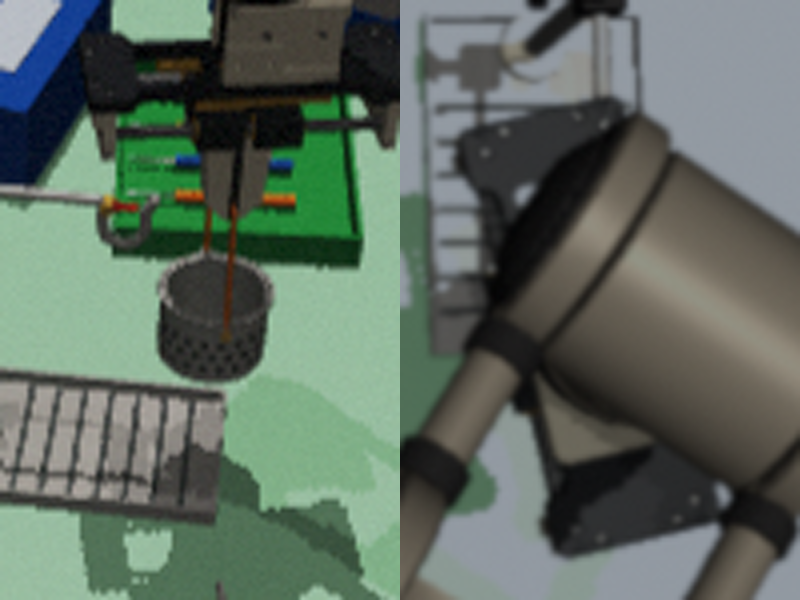

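```bash
python3 -m inch '[[[-3.6,0,0,0.001],[-3,12,0,0],[-4,18,0,0],[-4,18,0,0],[-3,8,0,0],[0,2,0,0],[0,0,0,0],[0,0,0,0]]]' 1 60; python3 - <<'E'
from fit import *
go(.471,-.184,.235,1.811)
T=cam('top');S=cam('side')
# predicted pixels of crook & hook-bottom
psi=observe()['tool_rot'][2]-np.pi/2;t=observe()['tool_pos']
cr=t+[.0295*np.sin(psi),-.0295*np.cos(psi),.017];print('crook',cr,proj(S,cr),'latch',proj(S,[.478,-.2125,.22]))
cv2.imwrite('pics/c8.png',cv2.resize(S['img'][130:230,300:400],None,fx=6,fy=6,interpolation=2))
E
```

```text
time: 15.92
tool_pos: [0.4699, -0.1846, 0.2499]
tool_rot: [-3.141, -0.0, 1.81]
contact_force: [-0.5, 0.2, -4.2]
opening: 0.0016
at [ 0.4699 -0.1846  0.2499] 1.8102 rows [[0.3, 1.2, 14.9, np.float64(-0.0008)]]
crook [ 0.47698014 -0.21328254  0.26696975] [np.float64(165.919269150234), np.float64(351.8232989950316)] latch [np.float64(181.0399382345713), np.float64(350.4830025595549)]
```

View pics/c8.png

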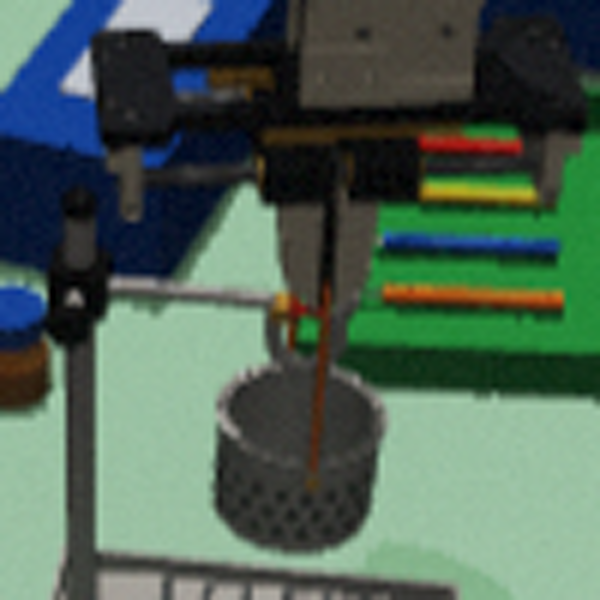

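```bash
python3 -m inch '[[[0.3,1.2,8,0],[0,0,10,0],[0,0,10,0],[0,0,5,0],[0,0,0,0]]]' 1 60; python3 -m inch '[[[0,0,3,0],[0,0,3,0],[0,0,3,0],[0,0,0,0]]]'; python3 -m inch '[[[0,0,2,0],[0,0,2,0],[0,0,0,0]]]'
```

```text
time: 16.65
tool_pos: [0.4712, -0.1839, 0.2163]
tool_rot: [-3.141, -0.001, 1.81]
contact_force: [1.0, -0.1, -3.7]
opening: 0.0017
time: 17.15
tool_pos: [0.4714, -0.1841, 0.2076]
tool_rot: [-3.141, 0.0, 1.811]
contact_force: [0.4, -0.6, -4.3]
opening: 0.0015
time: 17.52
tool_pos: [0.4719, -0.1845, 0.2048]
tool_rot: [3.14, 0.002, 1.81]
contact_force: [-1.8, -1.4, 5.8]
opening: 0.0016
```

```bash
python3 -m inch '[[[0,0,3,0],[0,0,3,0],[0,0,0,0]]]'; python3 -m inch '[[[0,0,3,0],[0,0,3,0],[0,0,0,0]]]'
```

```text
time: 17.9
tool_pos: [0.4723, -0.1848, 0.1993]
tool_rot: [3.139, 0.003, 1.81]
contact_force: [-2.1, -0.5, 9.0]
opening: 0.0016
time: 18.27
tool_pos: [0.4714, -0.185, 0.1928]
tool_rot: [3.141, 0.003, 1.81]
contact_force: [-5.0, -3.7, 5.1]
opening: 0.0013
```

```bash
python3 -m inch '[[[0,0,2,0],[0,0,2,0],[0,0,0,0]]]'; python3 -m inch '[[[0,0,2,0],[0,0,2,0],[0,0,0,0]]]'
```

```text
time: 18.65
tool_pos: [0.4702, -0.1836, 0.1869]
tool_rot: [-3.139, -0.002, 1.81]
contact_force: [-0.3, 0.2, -4.5]
opening: 0.0014
time: 19.02
tool_pos: [0.4713, -0.1837, 0.1833]
tool_rot: [-3.141, -0.001, 1.811]
contact_force: [-0.8, 0.1, -4.8]
opening: 0.0014
```

```bash
python3 -m inch '[[[0,0,1.5,0],[0,0,1.5,0],[0,0,0,0]]]'; python3 -m inch '[[[0,0,1,0],[0,0,1,0],[0,0,0,0]]]'
```

```text
time: 19.4
tool_pos: [0.4713, -0.1839, 0.1807]
tool_rot: [-3.141, -0.0, 1.811]
contact_force: [0.6, 0.3, -3.8]
opening: 0.0018
time: 19.77
tool_pos: [0.4715, -0.1841, 0.179]
tool_rot: [3.141, 0.0, 1.811]
contact_force: [-0.6, -0.2, -2.1]
opening: 0.0015
```

```bash
python3 - <<'E'
from h import *
S=cam('side')
cv2.imwrite('pics/c9.png',cv2.resize(S['img'][150:230,300:400],None,fx=7,fy=7,interpolation=2))
E
```

```text
(no output)
```

View pics/c9.png

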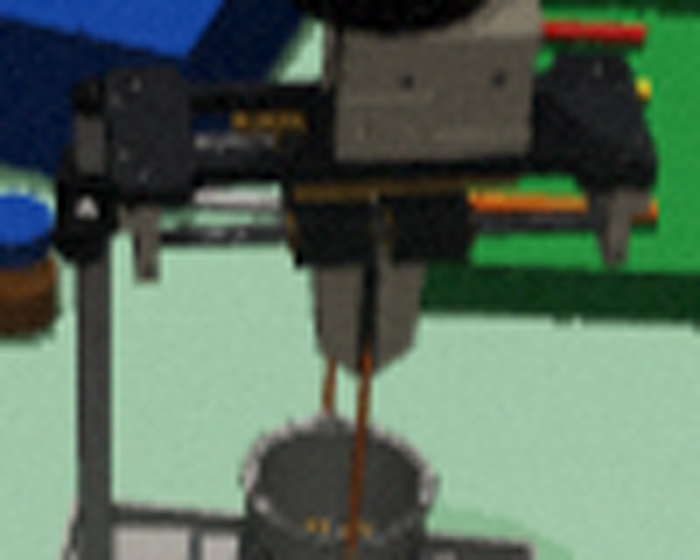

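```bash
python3 -m inch '[[[0,0,1,0],[0,0,0,0],[0,0,0,0]]]'
```

```text
time: 20.2
tool_pos: [0.4716, -0.1842, 0.1782]
tool_rot: [3.141, 0.001, 1.81]
contact_force: [-1.1, 0.4, 1.1]
opening: 0.002
```

```bash
python3 -m inch '[[[0,0,0,0],[0,0,0,0]]]' 1 5; python3 -m inch '[[[0,0,0,0],[0,0,0,0],[0,0,0,0],[0,0,0,0]]]' 0.6 5; python3 -m inch '[[[0,0,-4,0],[0,0,-6,0],[0,0,-10,0],[0,0,-15,0],[0,0,-20,0],[0,0,-30,0],[0,0,-30,0],[0,0,0,0]]]'
```

```text
time: 20.45
tool_pos: [0.4715, -0.1842, 0.1779]
tool_rot: [3.141, 0.0, 1.81]
contact_force: [-0.2, -1.0, 1.2]
opening: 0.0033
time: 20.95
tool_pos: [0.4714, -0.1839, 0.1777]
tool_rot: [3.142, -0.0, 1.81]
contact_force: [0.2, -0.2, -1.0]
opening: 0.0181
time: 21.95
tool_pos: [0.4723, -0.1846, 0.2957]
tool_rot: [3.137, 0.004, 1.81]
contact_force: [-1.3, -0.2, -0.6]
opening: 0.0183
```

Clear; move the arm away to the left/back, let the basket settle, and take the last look.

```bash
python3 -m inch '[[[-20,-30,0,0],[-30,-30,0,0],[-40,-20,0,0],[-40,-20,0,0],[-40,0,0,0],[-30,0,0,0],[0,0,0,0],[0,0,0,0],[0,0,0,0],[0,0,0,0]]]'; python3 - <<'E'
from fit import *
S=cam('side','s9.png');T=cam('top','t9.png')
for p0 in([.478,-.2125,.24,1.8,.042],): print(fit([S,T],p0))
for l in('fingercot','loupe','tweezers','pen','carousel','blower','oiljar'):
    print(l,[(n,onz(c,d[0]['at'],0).round(3)[:2].tolist()) for n,c in(('side',S),('top',T)) if (d:=place_of(n,l))])
a=cv2.resize(S['img'][150:250,300:380],None,fx=6,fy=6,interpolation=2);b=cv2.resize(T['img'][205:305,375:425+5],None,fx=6,fy=6,interpolation=2)
cv2.imwrite('pics/c10.png',np.hstack([a,cv2.resize(T['img'][215:300,385:470][:, :53],None,fx=6,fy=600/85,interpolation=2)]))
E
```

```text
time: 23.2
tool_pos: [0.4218, -0.4013, 0.2932]
tool_rot: [3.141, 0.0, 1.811]
contact_force: [-0.2, 0.3, 0.3]
opening: 0.0184
(array([ 0.47600737, -0.20733687,  0.2375233 ,  1.77198832,  0.04945581]), np.float64(1.1455515158109646), [97, 87])
fingercot [('side', [0.487, 0.014]), ('top', [0.49, 0.008])]
loupe [('side', [0.647, 0.008]), ('top', [0.649, 0.006])]
tweezers [('side', [0.363, -0.019]), ('top', [0.372, -0.02])]
pen [('side', [0.507, 0.428]), ('top', [0.506, 0.418])]
carousel [('side', [0.751, 0.021]), ('top', [0.77, 0.009])]
blower [('side', [0.679, 0.375]), ('top', [0.673, 0.375])]
oiljar [('side', [0.662, -0.421]), ('top', [0.654, -0.411])]
```

View pics/c10.png

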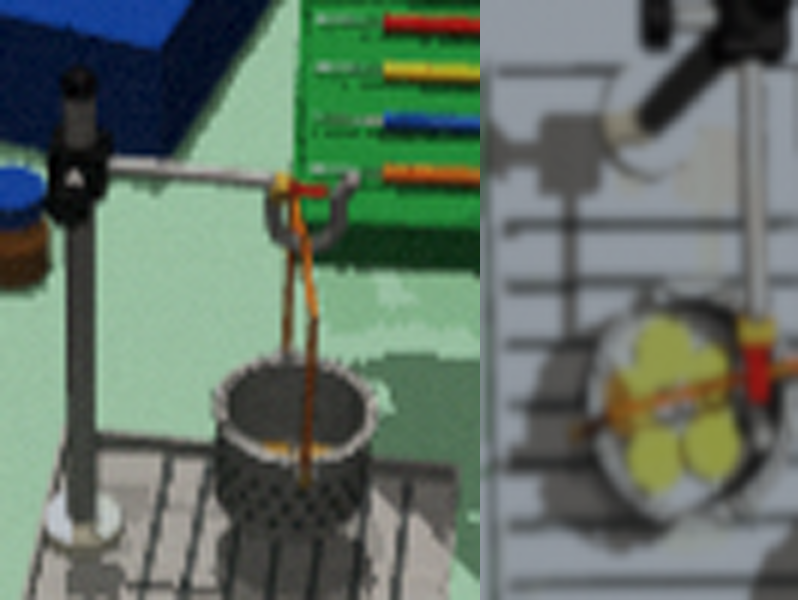

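```bash
python3 -c "
from cell import *
print(hand_in())"
```

```text
the job is handed in; nothing more can be done
None
```

The basket is hanging by its bail in the drain-stand hook with the latch shut above the wire. I handed the job in at about 23 s of the 72 s allowed.

**What I did:**
- I raised the bail to upright with a light 3 N pinch on its +y side, following the arc. The basket stayed standing and did not shift in the pictures.
- I lifted the basket at 60 N, carried it to the stand and brought it over the hook point from the front.
- Pressing down, the latch resisted with about 10–13 N and then gave way about 18 mm below first touch.
- I felt the bottom of the hook about 27 mm below first touch. The hook was then carrying the weight, so I opened the fingers and withdrew upwards.

**Last checks:**
- **Latch:** in the top view the red latch lies unbroken across the orange wire. The force before and after pressing agrees with the latch opening and springing back.
- **Hang:** the basket hangs still. It sits about 13° off the stand's y axis; I chose that angle to keep the gripper clear of the post.
- **Other items:** all seven bystanders were within measuring scatter of where they started (up to about 15 mm in the side view). I did not check the small look-alike basket by measurement.

**Disagreement:** the camera fit put the crook about 7–8 mm higher than where I felt the hook's bottom. It is still well below the latch, and I put the difference down to fit error rather than the wire not being seated. I did not lift the bail to test the latch by force.

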